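Centre a jar under the bench capper and press its lid home

TASK

The last jar of the batch still has its white lid standing up: pick this amber jar up, keep it upright, stand it in the middle of the small round table of the green bench capper so that no part of it hangs over the edge, and let go of it there with its lid still up. Then pull the capper's lever down by its black knob until you feel that the bell has pushed the lid fully home, no harder than that, for the glass can break, and let the lever back up; the jar stays centred on the table. Leave the red-capped spice jar and the tape roll where they stand.

Things in the scene. Friction and masses are not known exactly. Their poses are not given: they have to be found in the camera images.
- jar_mid (a point): Centre of the jar to be capped, 33 mm above its underside: grip the glass here. Upright amber glass jar with a white paper band, 48 mm in diameter from 3 to 50 mm above its underside (foot 42 mm), then a neck 41 mm in diameter up to 66 mm; about 0.18 kg, loose on the work table. z runs up the jar.
- jar: The same jar; origin at the centre of its underside. On top a white lid, 44 mm in diameter, 15 mm high: its top is 78 mm above the underside when home, higher by jar_lid now. Three like jars whose lids are home stand farther back, a red-capped spice jar stands near it.
- jar_lid (a joint): How far the white lid stands up above its home position on the jar, m: 0 is fully home, at most 0.008. It slides along the jar's axis, takes about 14 N to push down, stays where it is left and stops hard at 0.
- capper: Fixed green bench capper (hand press), origin on the work table under its round table's centre; y towards its column, x to the robot's right, z up; both x sides are open; the lever points towards the robot. Base plate 18 mm high, x -65 to 65 mm, y -68 to 168. Steel column 26 mm in diameter at y = 120, up to the lever's hinge. A guide arm, 22 mm wide, runs from the column to above the round table at 200 to 222 mm height.
- table_centre (a point): Centre of the top face of the capper's small round table: 60 mm in diameter, 40 mm above the work table, steel with a rubber pad. The bell hangs right above it, so a gripper pointing straight down does not fit: come in with the tool leaning 40 to 45 degrees, its upper end towards the capper's +x side (the robot's right).
- bell: Aluminium bell on a ram: an upside-down cup, outer 64, inner 54 mm in diameter, 7 mm deep, that goes straight down over the round table as the lever is pulled. With the lever up its rim is 177 mm above the work table. It takes the lid only if the jar stands within 5 mm of the middle. Origin on its axis, at work table level with the lever up; moves down with it.
- lever_knob (a point): Centre of the black ball knob, 32 mm in diameter, at the lever's free end, 240 mm from the hinge; with the lever up 327 mm above the work table and 111 mm from the round table's centre along the capper's -y. A bar 13 mm in diameter runs from it to the hinge side. Grip it from above, fingers on the capper's -x and +x sides of it, and follow its arc down.
- lever_hinge (a point): Hinge of the lever on top of the column, 262 mm above the work table; its axis is the capper's x. The lever swings in the upright plane through column, bell and knob.
- lever (a joint): Lever angle, rad: 0 is up, at rest, the lever 0.274 rad above level; grows to at most 0.66 as the knob is pulled down. A spring brings it back up (up to 5 N at the knob). The bell meets a lid that is home at about 0.56; it presses with about twice the knob's pull, less the spring; over 55 N breaks the glass, so stop by force: about 11 N of pull drives the lid home, stay under 18 N.
- spice_jar: Spice jar with a red cap, 45 mm in diameter, 108 mm high, loose, near the jar; leave it alone. Origin at the centre of its underside.
- tape: Roll of tape lying flat, 101 mm in diameter, 18 mm high, loose, at the right; leave it alone. Origin at the centre of its underside.
Mind the look-alikes: they are no part of the job. What is shaped like the jar but yellow is not meant.

How it is judged:
By the outcome, as a careful person would: the job done as asked, in the order asked, and still so for the second after the job is handed in, with the robot touching nothing.
It also fails if it takes over 69 s, if anything falls off the work surface, if the arm or the gripper's body presses on something with over 40 N, if the wrist force passes 120 N, or if a joint passes its speed limit or range.

ROBOT

A 6-joint arm with a two-finger parallel gripper is mounted at the origin on a cart in front of the work surface, level with it; the furniture and walls round the work are solid. World frame = base frame: x ahead of the robot, y to its left, z up, the work surface at z = 0. Lengths are in m, angles in rad, forces in N, time in s.
With the tool pointing down it reaches from about 0.35 to 0.975 m from the base axis. Payload 4.9 kg.
Tool frame: the origin (TCP) lies on the front face of the gripper's body, between the roots of the fingers; the fingertips stand ctrl.tip_extent ahead of it and the grasp point (between the pads) lies 54 mm ahead of it (ctrl.tip_extent is the distance from the TCP to the fingertips, in m); z points along the fingers, y is the line along which they close (so a half turn about z gives the same grasp; the last joint's range is limited). The gripper opens to 85 mm and grips with 20 to 120 N. Pads are 22 mm wide; open, the fingers measure 114 mm over their backs; the gripper's body (76 mm by 85 mm) begins 54 mm behind the grasp point. The pads swing forward as they close: fully open they stand 13 mm farther back than shut.
Start: joints at [-1.307, 0.053, 1.613, -0, 1.476, -0.119], TCP at [0.233, -0.58, 0.304] pointing down, gripper open.
Joint ranges: [-3.01, 3.01], [-1.01, 2.22], [0.06, 2.58], [-1.02, 4.17], [0.09, 2.62], [-3.14, 3.14]. Speed limits (rad/s): [2.57, 2.57, 3.14, 3.14, 3.14, 3.14].

INTERFACE

Orientations are given as a rotation vector (axis times angle).
In Python, from station import ctrl gives the robot as it stands.
- The arm moves only by the tool apply_moves, never from a script. Its argument "rows" is one flat list of numbers, 6 for each row, row after row: the shift along the tool's x, y, z normalised to -1 to 1, where 1 is 0.6 m, then the turn, a rotation vector about the tool's x, y, z normalised to -1 to 1, where 1 is 90 degrees. A call has 1 to 20 rows; each row is the pose to reach, as a shift and turn from the pose commanded when the call began, along the tool's axes at that moment; what a row does not reach only later rows make up. A row lasts 1/10 s, in which the tool goes at most 50 mm and 8.59 degrees, less where a joint would pass 70% of its speed; a pose out of reach is approached as far as the arm can. A call with a number of a shift or a turn outside -1 to 1 is refused whole. A call with a gripper value outside its range is refused whole. "grip" is the opening, from 0 (shut) to 1 (fully open), set as the call begins (left out, the last holds). The fingers move at their own pace and stop on an object; "grip_force" is the grip in N (left out, the last holds). Time passes only in rows, so rows that repeat a pose let the fingers close. It gives the time, the measured TCP pose, the force, the opening and the grip force at its end, in the units of the state.
- ctrl.get_obs(): the state, without advancing time (a new reading comes with each control period).
- ctrl.get_image(name): name is "scene" or "side" or "wrist"; returns (picture, depth): 420x560x3 uint8, blue, green, red; 420x560 float32, m along the optical axis (not along the pixel's ray), 0 where there is no reading.
- ctrl.camera_model(name): a dict with "mtx" (3x3 intrinsics, pixels), "k1" (the pictures are not rectified: a ray, as slopes to the right and down, at radius r is drawn at 1 + k1 r^2 times it, then the intrinsics apply), "R" (3x3) and "t" (3): a world point X has camera coordinates R X + t; the wrist camera has in their place "tool_from_camera" (4x4, takes a point from camera to tool coordinates, whose origin is the TCP and whose axes are the flange's). Camera axes: x right, y down, z forward; pixel columns grow to the right and rows downward; lengths in m; the calibration is good to about 2 mm. A picture is of the moment at which its call begins: read the wrist's pose just before it. camera_model takes no time and is no camera call.
- ctrl.finish_job(): hands the job in; it is judged then, once.
The state is a dict: "t": time; "q": joint angles; "dq": joint speeds; "effort": joint torques, N m; "tool_pos": TCP position; "tool_rot": TCP orientation; "contact_force": force on the tool from outside, world axes, zero at the start; "wrist_torque": the same for the moment, N m; "opening": finger opening in m; "grip_force": force on a finger pad.
Only numpy, scipy, OpenCV 4.12 (cv2) and the standard library are available. Lean on these libraries where they do the work, as an engineer would, in place of code of your own. Each camera call takes 0.05 s, during which the arm holds its last target. There are 200 camera calls.

## Working session

There is one attempt and no reset: what is moved stays moved. The work goes in short steps, Python scripts to look and compute and a tool call to move; the robot and the scene stay as the last step left them, time stands still between calls to the robot, and variables do not carry over. Pictures are saved under pics/ and viewed, at most 13 in all, crops included, and the job is handed in when it is done.

Besides the shell and the picture viewer there is one more tool, called after "Request:" by a JSON object that holds its "method" and its "body". apply_moves: Moves the arm, as the interface text tells. Its arguments: {"type":"object","properties":{"rows":{"type":"array","items":{"type":"number"}},"grip":{"type":"number"},"grip_force":{"type":"number"}},"required":["rows"]}

```bash
ls; mkdir -p pics; python3 - <<'E'
from station import ctrl
import cv2,numpy as np
print(ctrl.tip_extent); print(ctrl.get_obs())
ims=[]
for n in ("scene","side"):
    im,d=ctrl.get_image(n); ims.append(im); np.savez(f"pics/{n}.npz",im=im,d=d); m=ctrl.camera_model(n); print(n,m)
    cv2.imwrite(f"pics/{n}0.png",im)
E
```

```text
pics
0.0726
{'t': 0.0, 'q': array([-1.30702888e+00,  5.33719138e-02,  1.61426350e+00,  1.21922124e-05,
        1.47602093e+00, -1.19019846e-01]), 'dq': array([ 0.00039737, -0.00068894, -0.00109729,  0.00054494, -0.00111355,
        0.00156849]), 'effort': array([ 1.85369213e-04, -3.93680656e+01, -3.70178175e+01, -1.21476642e-04,
        6.87512904e-03, -7.11038098e-06]), 'tool_pos': array([ 0.23331084, -0.57931667,  0.30267176]), 'tool_rot': array([-3.08220620e+00, -5.97223116e-01,  2.15249675e-04]), 'contact_force': array([0.03274331, 0.59252751, 0.92613688]), 'wrist_torque': array([-0.0422867 ,  0.01076974, -0.03947978]), 'grip_force': 0.0, 'opening': 0.0853877746685205}
scene {'mtx': array([[490.51001242,   0.        , 279.18811182],
       [  0.        , 490.51001242, 212.11867244],
       [  0.        ,   0.        ,   1.        ]]), 'k1': -0.07361805762520897, 'R': array([[-0.7418158 , -0.67059844, -0.00265694],
       [-0.28243527,  0.31601839, -0.90573876],
       [ 0.60822663, -0.67114091, -0.42382808]]), 't': array([0.37276334, 0.38400249, 0.91260387])}
side {'mtx': array([[426.68158034,   0.        , 282.53402941],
       [  0.        , 426.68158034, 198.4701651 ],
       [  0.        ,   0.        ,   1.        ]]), 'k1': -0.07735378193217995, 'R': array([[ 0.76246403,  0.64702652, -0.00229965],
       [ 0.5390685 , -0.6372026 , -0.55079761],
       [-0.357846  ,  0.41872369, -0.83463567]]), 't': array([-0.37274766, -0.3076612 ,  1.58958441])}
```

View pics/scene0.png

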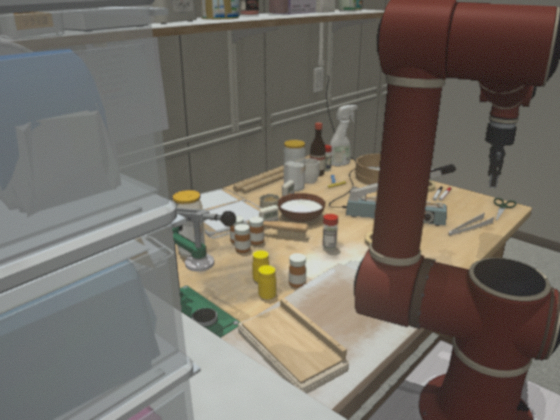

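View pics/side0.png

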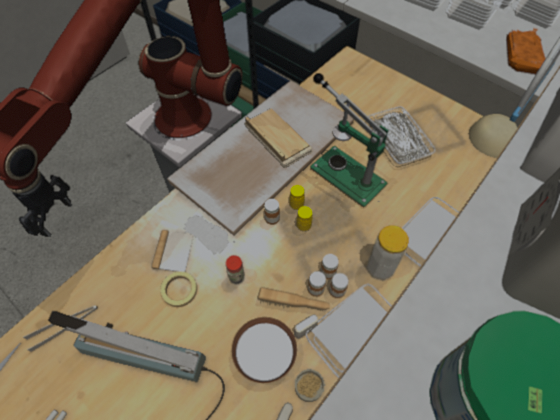

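Candidates: in the side view, a lone white-lid jar at (272,210), three white-lid jars at (330,263), (317,283) and (339,285) at the back, yellow look-alikes at (297,196) and (305,217), and the red cap at (235,268). I choose (272,210), which is (298,268) in the scene view. The capper's round table is at side (338,160), its knob at (320,78).

```bash
cat > h.py <<'E'
import numpy as np,cv2
from station import ctrl
from scipy.spatial.transform import Rotation as Ro
def cloud(name,d,obs=None):
    m=ctrl.camera_model(name); K=m['mtx']; h,w=d.shape
    u,v=np.meshgrid(np.arange(w),np.arange(h))
    p=cv2.undistortPoints(np.stack([u,v],-1).reshape(-1,1,2).astype(float),K,np.array([m['k1'],0,0,0,0.])).reshape(h,w,2)
    P=np.dstack([p[...,0]*d,p[...,1]*d,d])
    if 'R' in m: return (P-m['t'])@m['R']
    T=m['tool_from_camera']; R=Ro.from_rotvec(obs['tool_rot']).as_matrix()
    return (P@T[:3,:3].T+T[:3,3])@R.T+obs['tool_pos']
def proj(name,X):
    m=ctrl.camera_model(name); 
    return cv2.projectPoints(np.atleast_2d(np.float64(X)),cv2.Rodrigues(m['R'])[0],m['t'],m['mtx'],np.array([m['k1'],0,0,0,0.]))[0].reshape(-1,2)
def circ(p):
    A=np.c_[2*p,np.ones(len(p))]; s=np.linalg.lstsq(A,(p**2).sum(1),rcond=None)[0]
    return s[:2],np.sqrt(s[2]+s[:2]@s[:2])
E
python3 - <<'E'
from h import *
for n in ("scene","side"):
    f=np.load(f"pics/{n}.npz"); d=f['d']; im=f['im']; C=cloud(n,d); np.save(f"pics/{n}C.npy",C)
    pts={'side':dict(jar=(272,206),j2=(330,260),j3=(317,279),red=(234,263),y=(297,191),pad=(338,160),knob=(320,78),bellrim=(345,130),hinge=(380,145)),
     'scene':dict(jar=(298,260),red=(330,219),pad=(205,316),knob=(228,218),bell=(200,262))}[n]
    for k,(u,v) in pts.items(): print(n,k,C[v,u].round(4),d[v,u])
    hsv=cv2.cvtColor(im,cv2.COLOR_BGR2HSV)
    g=(hsv[...,0]>55)&(hsv[...,0]<90)&(hsv[...,1]>90)&(d>0)
    b=g&(abs(C[...,2]-.018)<.006)&(C[...,0]>.2)&(C[...,0]<1)
    P=C[b][:,:2].astype(np.float32)
    if len(P)>20: print(n,'base',len(P),cv2.minAreaRect(P))
s=cv2.imread('pics/side0.png')[60:220,240:400]; t=cv2.imread('pics/scene0.png')[190:340,170:330]
cv2.imwrite('pics/crop1.png',np.hstack([cv2.resize(s,(400,400),interpolation=2),cv2.resize(t,(400,400),interpolation=2)]))
E
```

```text
scene jar [ 0.533  -0.1069  0.0831] 1.2732943
scene red [ 0.5891 -0.3188  0.1067] 1.4396701
scene pad [0.5772 0.1735 0.0388] 1.1308203
scene knob [0.4595 0.1899 0.3347] 0.92277324
scene bell [0.563  0.1853 0.1951] 1.0479459
scene base 148 ((0.6241384148597717, 0.14357829093933105), (0.04776255041360855, 0.2049262970685959), 79.57975769042969)
side jar [ 0.552  -0.1226  0.0827] 1.2717446
side j2 [ 0.7891 -0.1502  0.078 ] 1.1791881
side j3 [ 0.7965 -0.2187  0.08  ] 1.1462315
side red [ 0.6042 -0.3369  0.108 ] 1.1421514
side y [ 0.5713 -0.0282  0.0748] 1.3108974
side pad [0.5838 0.1734 0.0445] 1.4161831
side knob [0.4815 0.1754 0.3349] 1.2112477
side bellrim [0.5979 0.1596 0.212 ] 1.2654959
side hinge [0.7155 0.1633 0.2297] 1.2102073
side base 986 ((0.6352347731590271, 0.1652236431837082), (0.12749025225639343, 0.2276064157485962), 86.55978393554688)
```

View pics/crop1.png

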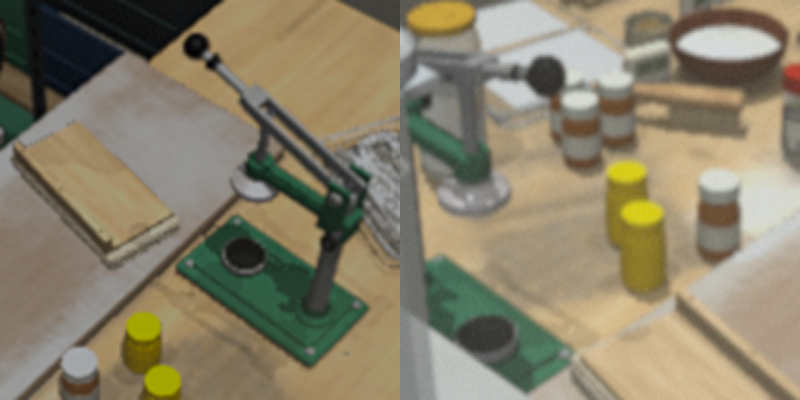

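Choice confirmed: amber glass, white lid and paper band, lid standing proud. Next I refine the lid, pad and knob positions.

```bash
python3 - <<'E'
from h import *
for n in ("scene","side"):
    f=np.load(f"pics/{n}.npz"); C=np.load(f"pics/{n}C.npy"); hsv=cv2.cvtColor(f['im'],cv2.COLOR_BGR2HSV); V=hsv[...,2]
    X,Y,Z=C[...,0],C[...,1],C[...,2]
    def rep(nm,m):
        P=C[m].astype(np.float64)
        if len(P)<8: print(n,nm,len(P));return
        c,r=cv2.minEnclosingCircle(P[:,:2].astype(np.float32)); print(n,nm,len(P),'mean',P.mean(0).round(4),'enc',np.round(c,4),round(r,4),'z50/90',np.percentile(Z[m],[50,90]).round(4))
    rep('lid',(abs(Z-.083)<.006)&(np.hypot(X-.545,Y+.117)<.04))
    rep('jarhome',(abs(Z-.078)<.006)&(np.hypot(X-.79,Y+.15)<.03))
    rep('pad',(abs(Z-.041)<.004)&(np.hypot(X-.583,Y-.172)<.045))
    rep('paddark',(abs(Z-.041)<.006)&(np.hypot(X-.583,Y-.172)<.045)&(V<70))
    m=(np.linalg.norm(C-[.474,.175,.327],axis=-1)<.035)&(V<70)
    P=C[m].astype(float); 
    if len(P)>10:
        A=np.c_[2*P,np.ones(len(P))]; s=np.linalg.lstsq(A,(P**2).sum(1),rcond=None)[0]; print(n,'knob',len(P),P.mean(0),s[:3],np.sqrt(s[3]+s[:3]@s[:3]))
    rep('column',(Z>.05)&(Z<.17)&(np.hypot(X-.705,Y-.165)<.03))
    rep('bell',(Z>.175)&(Z<.195)&(np.hypot(X-.585,Y-.17)<.045))
o=ctrl.get_obs(); print(Ro.from_rotvec(o['tool_rot']).as_matrix().round(3)); print(ctrl.camera_model('wrist'))
E
```

```text
scene lid 132 mean [ 0.5419 -0.1151  0.0813] enc [ 0.544  -0.1165] 0.0246 z50/90 [0.0817 0.0832]
scene jarhome 92 mean [ 0.7855 -0.1474  0.076 ] enc [ 0.7883 -0.1497] 0.0248 z50/90 [0.0761 0.0784]
scene pad 314 mean [0.5809 0.1735 0.0395] enc [0.5813 0.172 ] 0.0319 z50/90 [0.0394 0.0411]
scene paddark 212 mean [0.5814 0.1736 0.0395] enc [0.5824 0.1739] 0.0264 z50/90 [0.0394 0.0411]
scene knob 145 [0.46363492 0.1868162  0.33131609] [0.4771999  0.17592291 0.32296243] 0.021956659631886928
scene column 57 mean [0.6918 0.1586 0.1098] enc [0.6898 0.1582] 0.0092 z50/90 [0.1127 0.154 ]
scene bell 334 mean [0.5692 0.1824 0.188 ] enc [0.5803 0.1732] 0.0323 z50/90 [0.1889 0.1936]
side lid 147 mean [ 0.5478 -0.1208  0.0832] enc [ 0.5468 -0.12  ] 0.0223 z50/90 [0.0831 0.0862]
side jarhome 188 mean [ 0.7912 -0.1525  0.0779] enc [ 0.7911 -0.1511] 0.0232 z50/90 [0.078  0.0804]
side pad 179 mean [0.5844 0.1691 0.0405] enc [0.5837 0.1703] 0.0306 z50/90 [0.0404 0.0432]
side paddark 178 mean [0.5836 0.1715 0.0402] enc [0.5835 0.1703] 0.0306 z50/90 [0.0402 0.0432]
side knob 90 [0.48350399 0.17051615 0.33
[... 175 characters left out ...]
n [0.5871 0.1542 0.1886] enc [0.5828 0.1665] 0.0325 z50/90 [0.1899 0.1938]
[[ 0.928  0.374 -0.   ]
 [ 0.374 -0.928  0.002]
 [ 0.    -0.002 -1.   ]]
{'mtx': array([[292.87552858,   0.        , 273.46595146],
       [  0.        , 292.87552858, 213.40194847],
       [  0.        ,   0.        ,   1.        ]]), 'k1': -0.00650232523532295, 'tool_from_camera': array([[ 3.11952338e-04, -9.58957926e-01, -2.83548232e-01,
         7.33308878e-02],
       [ 9.99999566e-01,  5.01613400e-05,  9.30528066e-04,
         8.58427559e-04],
       [-8.78114105e-04, -2.83548399e-01,  9.58957525e-01,
        -6.93820051e-02],
       [ 0.00000000e+00,  0.00000000e+00,  0.00000000e+00,
         1.00000000e+00]])}
```

```bash
cat >> h.py <<'E'
def Rl(phi,lean):
    p=np.radians(phi);l=np.radians(lean); y=np.array([np.cos(p),np.sin(p),0]); u=np.array([-np.sin(p),np.cos(p),0])
    z=-np.sin(l)*u-np.cos(l)*np.array([0,0,1.]); return np.c_[np.cross(y,z),y,z]
def rel(pos,R,o=None,frompose=None):
    "row from the present pose (measured) to world TCP pos, R"
    o=o or ctrl.get_obs(); p0,R0=frompose or (o['tool_pos'],Ro.from_rotvec(o['tool_rot']).as_matrix())
    s=R0.T@(np.array(pos)-p0); w=Ro.from_matrix(R0.T@R).as_rotvec()
    print('row',(s/.6).round(4).tolist(),(w/(np.pi/2)).round(4).tolist(),'n>=',np.ceil(max(np.linalg.norm(s)/.05,np.degrees(np.linalg.norm(w))/8.59)))
E
python3 - <<'E'
from h import *
C=np.load('pics/sideC.npy'); 
for u,v in ((297,191),(305,212),(303,191),(310,212)): print(C[v,u])
rel([.45,-.30,.35],Rl(22,0)); rel([.49,-.13,.30],Rl(112,0),frompose=(np.array([.45,-.30,.35]),Rl(22,0)))
E
```

```text
[ 0.57130153 -0.02817227  0.07482629]
[ 0.63941266 -0.0743507   0.08053796]
[ 0.58557783 -0.01654041  0.07532491]
[ 0.64891141 -0.06206721  0.07526221]
row [0.5089, -0.2971, -0.078] [-0.0008, -0.001, -1.0007] n>= 11.0
row [0.2377, 0.168, 0.0833] [-0.0, -0.0, -1.0] n>= 11.0
```

Request:
{"method": "apply_moves", "body": {"rows": [0.509,-0.297,-0.078,0,-0.001,-1,0.509,-0.297,-0.078,0,-0.001,-1,0.509,-0.297,-0.078,0,-0.001,-1,0.509,-0.297,-0.078,0,-0.001,-1,0.509,-0.297,-0.078,0,-0.001,-1,0.509,-0.297,-0.078,0,-0.001,-1,0.509,-0.297,-0.078,0,-0.001,-1,0.509,-0.297,-0.078,0,-0.001,-1,0.509,-0.297,-0.078,0,-0.001,-1,0.509,-0.297,-0.078,0,-0.001,-1,0.509,-0.297,-0.078,0,-0.001,-1,0.509,-0.297,-0.078,0,-0.001,-1], "grip": 1}}

```text
t: 1.3
tool_pos: [0.4501, -0.3001, 0.3501]
tool_rot: [-1.758, -2.603, 0.002]
contact_force: [-0.2, 0.9, 0.0]
opening: 0.0851
grip_force: 0.0
```

Request:
{"method": "apply_moves", "body": {"rows": [0.238,0.168,0.083,0,0,-1,0.238,0.168,0.083,0,0,-1,0.238,0.168,0.083,0,0,-1,0.238,0.168,0.083,0,0,-1,0.238,0.168,0.083,0,0,-1,0.238,0.168,0.083,0,0,-1,0.238,0.168,0.083,0,0,-1,0.238,0.168,0.083,0,0,-1,0.238,0.168,0.083,0,0,-1,0.238,0.168,0.083,0,0,-1,0.238,0.168,0.083,0,0,-1,0.238,0.168,0.083,0,0,-1,0.238,0.168,0.083,0,0,-1]}}

```text
t: 2.6
tool_pos: [0.4902, -0.1304, 0.3005]
tool_rot: [0.593, -3.084, 0.002]
contact_force: [0.8, -0.2, 0.1]
opening: 0.0858
grip_force: 0.0
```

```bash
python3 - <<'E'
from h import *
o=ctrl.get_obs(); print(o['t'],o['q'].round(3),o['tool_pos'].round(4)); print(Ro.from_rotvec(o['tool_rot']).as_matrix().round(3))
im,d=ctrl.get_image('wrist'); cv2.imwrite('pics/w1.png',im); C=cloud('wrist',d,o); np.savez('pics/w1.npz',im=im,C=C)
V=im.min(2)
m=(abs(C[...,2]-.083)<.006)&(np.hypot(C[...,0]-.5455,C[...,1]+.118)<.04)
P=C[m]; print(len(P),P.mean(0),cv2.minEnclosingCircle(P[:,:2].astype(np.float32)),np.percentile(P[:,2],[50,90]))
E
```

```text
2.6 [-4.060e-01 -2.320e-01  1.885e+00 -1.000e-03  1.489e+00 -2.357e+00] [ 0.4902 -0.1304  0.3005]
[[-0.929 -0.371 -0.001]
 [-0.371  0.929 -0.001]
 [ 0.001 -0.001 -1.   ]]
1239 [ 0.54637942 -0.11935119  0.08232591] ((0.5475721955299377, -0.11913719773292542), 0.022233445197343826) [0.08242099 0.08332226]
```

View pics/w1.png

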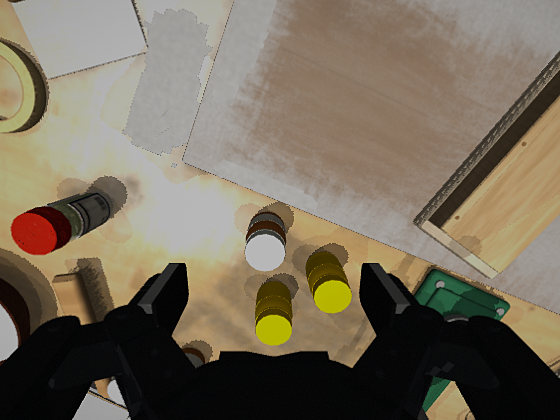

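The jar's lid is at (265,245) and the wrist measurement puts it at (0.547, -0.119), 0.082 high, which agrees with the other cameras. Spice jar and yellow jars are clear of the approach.

```bash
python3 - <<'E'
from h import *
R=Rl(150,45); mid=np.array([.5467,-.1193,.034]); g=mid-.057*R[:,2]; s=g-.13*R[:,2]; print(s,g)
rel(s,R)
E
```

```text
[ 0.48058552 -0.23381365  0.16622897] [ 0.52654746 -0.15420523  0.07430509]
row [0.0787, -0.154, 0.224] [-0.1667, -0.4819, -0.4019] n>= 7.0
```

Request:
{"method": "apply_moves", "body": {"rows": [0.079,-0.154,0.12,-0.1667,-0.4819,-0.4019,0.079,-0.154,0.12,-0.1667,-0.4819,-0.4019,0.079,-0.154,0.12,-0.1667,-0.4819,-0.4019,0.079,-0.154,0.12,-0.1667,-0.4819,-0.4019,0.079,-0.154,0.12,-0.1667,-0.4819,-0.4019,0.079,-0.154,0.224,-0.1667,-0.4819,-0.4019,0.079,-0.154,0.224,-0.1667,-0.4819,-0.4019,0.079,-0.154,0.224,-0.1667,-0.4819,-0.4019,0.079,-0.154,0.224,-0.1667,-0.4819,-0.4019,0.079,-0.154,0.224,-0.1667,-0.4819,-0.4019]}}

```text
t: 3.65
tool_pos: [0.551, -0.1109, 0.2788]
tool_rot: [-1.07, 2.304, 0.499]
contact_force: [0.4, 0.3, 0.5]
opening: 0.0854
grip_force: 0.0
```

```bash
python3 - <<'E'
from h import *
o=ctrl.get_obs(); print(o['t'],o['q'].round(3),o['tool_pos'].round(4)); print(Ro.from_rotvec(o['tool_rot']).as_matrix().round(3),Rl(150,45).round(3))
im,d=ctrl.get_image('wrist'); cv2.imwrite('pics/w2.png',im); C=cloud('wrist',d,o)
m=(abs(C[...,2]-.083)<.006)&(np.hypot(C[...,0]-.5467,C[...,1]+.1193)<.035)
P=C[m]; print(len(P),P.mean(0),cv2.minEnclosingCircle(P[:,:2].astype(np.float32)),np.percentile(P[:,2],[50,90]))
R=Rl(150,45); mid=np.array([.5467,-.1193,.034]);rel(mid-.057*R[:,2],R)
E
```

```text
3.65 [-0.568 -0.114  1.895  0.681  1.424 -3.134] [ 0.551  -0.1109  0.2788]
[[-0.535 -0.782  0.32 ]
 [-0.58   0.615  0.534]
 [-0.615  0.1   -0.782]] [[-0.354 -0.866  0.354]
 [-0.612  0.5    0.612]
 [-0.707  0.    -0.707]]
3750 [ 0.54622332 -0.12100868  0.0821305 ] ((0.5474633574485779, -0.11916352063417435), 0.022073162719607353) [0.08221421 0.08311966]
row [0.2788, -0.0456, 0.2164] [-0.0133, -0.0696, -0.1076] n>= 5.0
```

Joint 6 hits its limit on this side, so I spin it round to the positive side.

```bash
python3 - <<'E'
from h import *
p=[.49,-.2,.33]; rel(p,Rl(100,0))
E
```

```text
row [0.0924, -0.0034, -0.1768] [0.212, 0.3835, 0.4276] n>= 7.0
```

Request:
{"method": "apply_moves", "body": {"rows": [0.0924,-0.0034,-0.1768,0.212,0.3835,0.4276,0.0924,-0.0034,-0.1768,0.212,0.3835,0.4276,0.0924,-0.0034,-0.1768,0.212,0.3835,0.4276,0.0924,-0.0034,-0.1768,0.212,0.3835,0.4276,0.0924,-0.0034,-0.1768,0.212,0.3835,0.4276,0.0924,-0.0034,-0.1768,0.212,0.3835,0.4276,0.0924,-0.0034,-0.1768,0.212,0.3835,0.4276,0.0924,-0.0034,-0.1768,0.212,0.3835,0.4276]}}

```text
t: 4.5
tool_pos: [0.4892, -0.2011, 0.3274]
tool_rot: [0.271, -3.125, 0.002]
contact_force: [-0.3, -0.4, 0.1]
opening: 0.0853
grip_force: 0.0
```

Request:
{"method": "apply_moves", "body": {"rows": [0,0,0,0,0,1,0,0,0,0,0,1,0,0,0,0,0,1,0,0,0,0,0,1,0,0,0,0,0,1,0,0,0,0,0,1,0,0,0,0,0,1,0,0,0,0,0,1,0,0,0,0,0,1,0,0,0,0,0,1,0,0,0,0,0,1]}}

```text
t: 5.6
tool_pos: [0.4884, -0.202, 0.3268]
tool_rot: [-2.026, -2.397, 0.005]
contact_force: [0.4, -0.7, -0.6]
opening: 0.0856
grip_force: 0.0
```

Request:
{"method": "apply_moves", "body": {"rows": [0,0,0,0,0,1,0,0,0,0,0,1,0,0,0,0,0,1,0,0,0,0,0,1,0,0,0,0,0,1,0,0,0,0,0,1,0,0,0,0,0,1,0,0,0,0,0,1,0,0,0,0,0,1,0,0,0,0,0,1,0,0,0,0,0,1]}}

```text
t: 6.7
tool_pos: [0.4884, -0.202, 0.3269]
tool_rot: [-3.13, -0.262, 0.007]
contact_force: [0.7, -0.2, 0.5]
opening: 0.0853
grip_force: 0.0
```

Request:
{"method": "apply_moves", "body": {"rows": [0,0,0,0,0,1,0,0,0,0,0,1,0,0,0,0,0,1,0,0,0,0,0,1,0,0,0,0,0,1,0,0,0,0,0,1,0,0,0,0,0,1,0,0,0,0,0,1,0,0,0,0,0,1,0,0,0,0,0,1,0,0,0,0,0,1]}}

```text
t: 7.8
tool_pos: [0.4884, -0.202, 0.3268]
tool_rot: [2.397, -2.026, -0.006]
contact_force: [0.8, 0.5, -0.3]
opening: 0.0858
grip_force: 0.0
```

```bash
python3 - <<'E'
from h import *
o=ctrl.get_obs(); print(o['t'],o['q'].round(3),o['tool_pos'].round(4))
R=Rl(150,45); mid=np.array([.5467,-.1193,.034]); g=mid-.057*R[:,2]; s=g-.13*R[:,2]; print(s,g)
rel(s,R); rel(g,R,frompose=(s,R))
E
```

```text
7.8 [-0.532 -0.191  1.806 -0.003  1.53   2.442] [ 0.4884 -0.202   0.3268]
[ 0.48058552 -0.23381365  0.16622897] [ 0.52654746 -0.15420523  0.07430509]
row [0.0503, 0.0204, 0.2678] [0.1754, -0.4802, 0.4154] n>= 7.0
row [0.0, 0.0, 0.2167] [0.0, 0.0, 0.0] n>= 3.0
```

Request:
{"method": "apply_moves", "body": {"rows": [0.05,0.02,0.1,0.1754,-0.4802,0.4154,0.05,0.02,0.1,0.1754,-0.4802,0.4154,0.05,0.02,0.1,0.1754,-0.4802,0.4154,0.05,0.02,0.1,0.1754,-0.4802,0.4154,0.05,0.0204,0.268,0.1754,-0.4802,0.4154,0.05,0.0204,0.268,0.1754,-0.4802,0.4154,0.05,0.0204,0.268,0.1754,-0.4802,0.4154,0.05,0.0204,0.268,0.1754,-0.4802,0.4154,0.05,0.0204,0.268,0.1754,-0.4802,0.4154,0.05,0.0204,0.268,0.1754,-0.4802,0.4154]}}

```text
t: 8.8
tool_pos: [0.4817, -0.2344, 0.168]
tool_rot: [-1.217, 2.09, 0.496]
contact_force: [-0.4, -0.5, -0.1]
opening: 0.0854
grip_force: 0.0
```

```bash
python3 - <<'E'
from h import *
o=ctrl.get_obs(); print(o['t'],o['q'].round(3),o['tool_pos'].round(4))
im,d=ctrl.get_image('wrist'); cv2.imwrite('pics/w3.png',im); C=cloud('wrist',d,o)
m=(abs(C[...,2]-.083)<.006)&(np.hypot(C[...,0]-.5467,C[...,1]+.1193)<.035)
P=C[m]; print(len(P),cv2.minEnclosingCircle(P[:,:2].astype(np.float32)) if len(P) else 0)
R=Rl(150,45); mid=np.array([.5467,-.1193,.034]); rel(mid-.057*R[:,2],R)
E
```

```text
8.8 [-0.859  0.072  1.943  0.731  1.476  2.592] [ 0.4817 -0.2344  0.168 ]
1016 ((0.5473304390907288, -0.11954344063997269), 0.022527266293764114)
row [0.0015, 0.0019, 0.2185] [0.0006, -0.0023, 0.0044] n>= 3.0
```

Request:
{"method": "apply_moves", "body": {"rows": [0.0015,0.0015,0.05,0,-0.002,0.004,0.0015,0.0015,0.1,0,-0.002,0.004,0.0015,0.0015,0.15,0,-0.002,0.004,0.0015,0.0015,0.19,0,-0.002,0.004,0.0015,0.0015,0.21,0,-0.002,0.004,0.0015,0.0015,0.218,0,-0.002,0.004,0.0015,0.0015,0.218,0,-0.002,0.004,0.0015,0.0015,0.218,0,-0.002,0.004]}}

```text
t: 9.65
tool_pos: [0.5268, -0.1537, 0.0754]
tool_rot: [-1.207, 2.088, 0.506]
contact_force: [-3.0, 1.5, 7.4]
opening: 0.0853
grip_force: 3.7
```

Request:
{"method": "apply_moves", "body": {"rows": [0,0,0,0,0,0,0,0,0,0,0,0,0,0,0,0,0,0,0,0,0,0,0,0,0,0,0,0,0,0,0,0,0,0,0,0,0,0,0,0,0,0,0,0,0,0,0,0], "grip": 0, "grip_force": 40}}

```text
t: 10.45
tool_pos: [0.526, -0.1538, 0.0732]
tool_rot: [-1.204, 2.091, 0.505]
contact_force: [-0.3, -0.6, 5.4]
opening: 0.047
grip_force: 41.6
```

```bash
python3 - <<'E'
from h import *
o=ctrl.get_obs(); print(o['t'],o['q'].round(3),o['tool_pos'].round(4),o['opening'],o['grip_force'],o['contact_force'])
R=Ro.from_rotvec(o['tool_rot']).as_matrix(); print(R.T@[0,0,.1/.6], (o['tool_pos']+.057*R[:,2]))
E
```

```text
10.45 [-0.695  0.214  1.985  0.826  1.251  2.573] [ 0.526  -0.1538  0.0732] 0.04697620385741867 41.631974168121815 [-0.27881427 -0.55389051  5.40977625]
[-0.11815286  0.00065432 -0.11754681] [ 0.54607833 -0.11876919  0.0330163 ]
```

Request:
{"method": "apply_moves", "body": {"rows": [-0.012,0,-0.012,0,0,0,-0.04,0,-0.04,0,0,0,-0.08,0,-0.08,0,0,0,-0.118,0.001,-0.1175,0,0,0,-0.118,0.001,-0.1175,0,0,0,-0.118,0.001,-0.1175,0,0,0]}}

```text
t: 11.05
tool_pos: [0.5248, -0.1531, 0.1719]
tool_rot: [-1.206, 2.094, 0.507]
contact_force: [-0.1, 0.6, -3.2]
opening: 0.0471
grip_force: 41.6
```

```bash
python3 - <<'E'
from h import *
o=ctrl.get_obs(); print(o['t'],o['q'].round(3),o['tool_pos'].round(4),o['opening'],o['contact_force'])
im,d=ctrl.get_image('side'); C=cloud('side',d)
iw,dw=ctrl.get_image('wrist')
R=Ro.from_rotvec(o['tool_rot']).as_matrix(); m=o['tool_pos']+.057*R[:,2]; print(m)
u,v=proj('side',m)[0].astype(int)
hsv=cv2.cvtColor(im,cv2.COLOR_BGR2HSV)
s=(hsv[...,1]<60)&(hsv[...,2]>110)&(np.hypot(C[...,0]-m[0],C[...,1]-m[1])<.035)&(C[...,2]>m[2]+.03)
P=C[s]; print(len(P),P.mean(0) if len(P) else 0,np.percentile(P[:,2],[50,90]) if len(P) else 0, cv2.minEnclosingCircle(P[:,:2].astype(np.float32)) if len(P) else 0)
cv2.imwrite('pics/lift.png',np.hstack([cv2.resize(im[max(v-70,0):v+70,u-70:u+70],(400,400),interpolation=2),cv2.resize(iw,(400,400))]))
E
```

```text
11.05 [-0.695  0.037  1.973  0.788  1.382  2.715] [ 0.5248 -0.1531  0.1719] 0.04712359938488861 [-0.14028145  0.61963688 -3.22635795]
[ 0.54474542 -0.11809148  0.13158629]
162 [ 0.54615111 -0.11912698  0.18185339] [0.18179166 0.18445751] ((0.546855092048645, -0.11759431660175323), 0.02283470332622528)
```

View pics/lift.png

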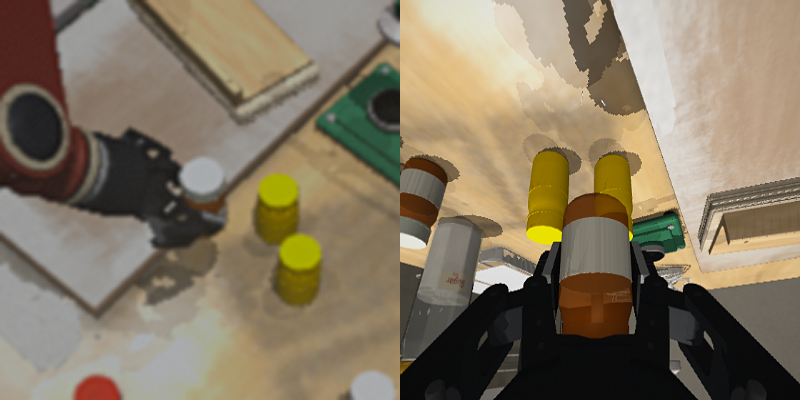

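The jar is held upright with its lid still about 5 mm proud, and there was no slip. Plan the carry.

```bash
cat >> h.py <<'E'
Rg=Ro.from_rotvec([-1.205,2.0925,.506]).as_matrix()
def jarpose(jx,jy,under,dphi=26.):
    Rz=Ro.from_euler('z',dphi,degrees=True).as_matrix(); p=np.radians(60+dphi)
    return np.array([jx-.041*np.cos(p),jy-.041*np.sin(p),under+.0732]),Rz@Rg
E
python3 - <<'E'
from h import *
a=jarpose(.575,.045,.1); b=jarpose(.575,.045,.046); c=jarpose(.583,.1715,.046)
rel(*a); rel(*b,frompose=a); rel(*c,frompose=b)
E
```

```text
row [-0.1912, 0.0611, 0.185] [-0.2023, 0.0022, -0.2061] n>= 4.0
row [0.0637, -0.0004, 0.0635] [0.0, 0.0, 0.0] n>= 2.0
row [-0.1492, 0.0015, 0.1496] [0.0, 0.0, 0.0] n>= 3.0
```

Request:
{"method": "apply_moves", "body": {"rows": [-0.03,0.01,0.03,-0.03,0,-0.03,-0.07,0.022,0.067,-0.07,0.001,-0.07,-0.115,0.037,0.111,-0.12,0.001,-0.12,-0.155,0.05,0.15,-0.16,0.002,-0.16,-0.18,0.058,0.174,-0.19,0.002,-0.194,-0.191,0.061,0.185,-0.202,0.002,-0.206,-0.191,0.061,0.185,-0.202,0.002,-0.206,-0.191,0.061,0.185,-0.202,0.002,-0.206]}}

```text
t: 11.95
tool_pos: [0.5728, 0.0027, 0.1741]
tool_rot: [-1.687, 1.815, 0.702]
contact_force: [-0.3, -0.7, -3.0]
opening: 0.0469
grip_force: 41.8
```

Request:
{"method": "apply_moves", "body": {"rows": [0.02,0,0.02,0,0,0,0.045,0,0.045,0,0,0,0.06,0,0.06,0,0,0,0.0635,0,0.0635,0,0,0,0.0635,0,0.0635,0,0,0]}}

```text
t: 12.45
tool_pos: [0.5729, 0.0029, 0.1205]
tool_rot: [-1.687, 1.814, 0.702]
contact_force: [0.4, -0.3, -2.6]
opening: 0.047
grip_force: 41.7
```

```bash
python3 - <<'E'
from h import *
o=ctrl.get_obs(); print(o['t'],o['q'].round(3),o['tool_pos'].round(4),o['contact_force'].round(1))
print(Ro.from_rotvec(o['tool_rot']).as_matrix().round(3))
for n in ('side','scene'):
    im,d=ctrl.get_image(n); C=cloud(n,d); hsv=cv2.cvtColor(im,cv2.COLOR_BGR2HSV)
    s=(hsv[...,1]<60)&(hsv[...,2]>100)&(np.hypot(C[...,0]-.575,C[...,1]-.045)<.04)&(abs(C[...,2]-.129)<.008)
    P=C[s]; 
    if len(P): print(n,len(P),np.percentile(P[:,2],[50,90]), cv2.minEnclosingCircle(P[:,:2].astype(np.float32)))
    if n=='side': cv2.imwrite('pics/so.png',cv2.resize(im[60:240,200:420],(733,600),interpolation=2))
rel(*jarpose(.583,.1715,.046))
E
```

```text
12.45 [-0.377  0.225  1.868  0.753  1.404  2.567] [0.5729 0.0029 0.1205] [ 0.4 -0.3 -2.6]
[[-0.052 -0.997  0.049]
 [-0.704  0.072  0.706]
 [-0.708  0.002 -0.706]]
side 138 [0.1304009  0.13310698] ((0.5763804316520691, 0.041278887540102005), 0.022600531578063965)
scene 189 [0.12904646 0.13070594] ((0.5809495449066162, 0.03893845155835152), 0.03145507723093033)
row [-0.1474, 0.0046, 0.1541] [-0.0029, -0.0007, 0.0017] n>= 3.0
```

View pics/so.png

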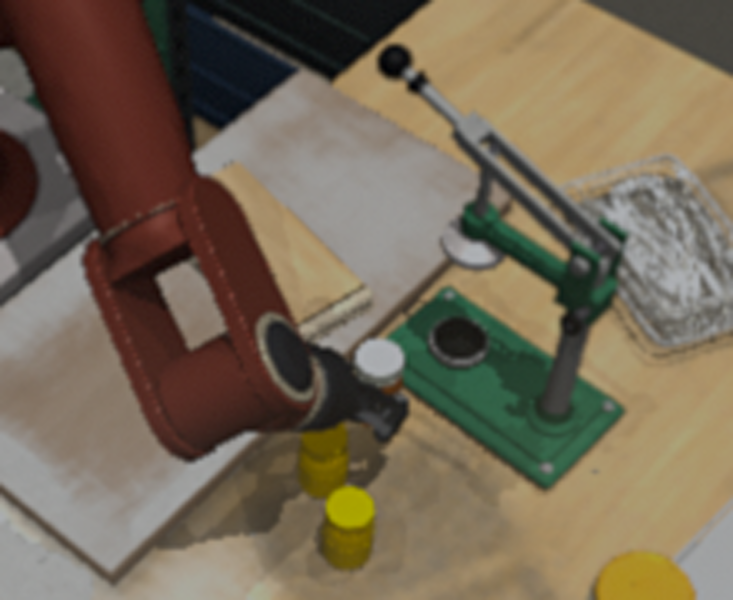

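The stand-off view shows the jar (lid at 380,360) upright beside the round table (458,340), with the path under the bell clear. Sliding in.

Request:
{"method": "apply_moves", "body": {"rows": [-0.03,0.001,0.032,0,0,0,-0.065,0.002,0.068,0,0,0,-0.1,0.003,0.104,0,0,0,-0.13,0.004,0.136,0,0,0,-0.144,0.005,0.151,-0.002,0,0.001,-0.148,0.005,0.155,-0.002,0,0.001,-0.148,0.005,0.155,-0.002,0,0.001,-0.148,0.005,0.155,-0.002,0,0.001]}}

```text
t: 13.35
tool_pos: [0.5798, 0.1307, 0.1187]
tool_rot: [-1.688, 1.815, 0.703]
contact_force: [-0.3, 1.1, -2.5]
opening: 0.0468
grip_force: 41.8
```

```bash
python3 - <<'E'
from h import *
o=ctrl.get_obs(); print(o['t'],o['q'].round(3),o['tool_pos'].round(4),o['contact_force'].round(1))
for n in ('side','scene'):
    im,d=ctrl.get_image(n); C=cloud(n,d); hsv=cv2.cvtColor(im,cv2.COLOR_BGR2HSV)
    s=(hsv[...,1]<60)&(hsv[...,2]>90)&(np.hypot(C[...,0]-.583,C[...,1]-.172)<.04)&(abs(C[...,2]-.129)<.008)
    P=C[s]; 
    if len(P)>3: print(n,len(P),np.percentile(P[:,2],[50,90]), P.mean(0),cv2.minEnclosingCircle(P[:,:2].astype(np.float32)))
    # amber/band: extents
    s=(np.hypot(C[...,0]-.583,C[...,1]-.172)<.04)&(abs(C[...,2]-.082)<.03); P=C[s]; print(n,len(P),circ(P[:,:2]) if len(P)>10 else 0)
    uv=proj(n,[.583,.172,.08])[0].astype(int); cr=im[uv[1]-45:uv[1]+45,max(uv[0]-55,0):uv[0]+55]; cv2.imwrite(f'pics/in_{n}.png',cr)
a,b=[cv2.resize(cv2.imread(f'pics/in_{n}.png'),(400,360),interpolation=2) for n in ('side','scene')]
cv2.imwrite('pics/in.png',np.hstack([a,b]))
rel(*jarpose(.583,.1722,.0405))
E
```

```text
13.35 [-0.157  0.206  1.894  0.831  1.264  2.7  ] [0.5798 0.1307 0.1187] [-0.3  1.1 -2.5]
side 47 [0.12788522 0.13046859] [0.5866095  0.16316755 0.12751283] ((0.5845726132392883, 0.17071497440338135), 0.022971853613853455)
side 44 (array([0.5991649 , 0.16244651]), np.float64(0.015938186144955773))
scene 211 [0.12831076 0.13000595] [0.57723809 0.17347963 0.12771899] ((0.5777587890625, 0.16774357855319977), 0.026980215683579445)
scene 530 (array([0.57760932, 0.16772634]), np.float64(0.025478532317615148))
row [0.0049, -0.0005, 0.0066] [-0.0009, -0.0009, -0.0] n>= 1.0
```

View pics/in.png

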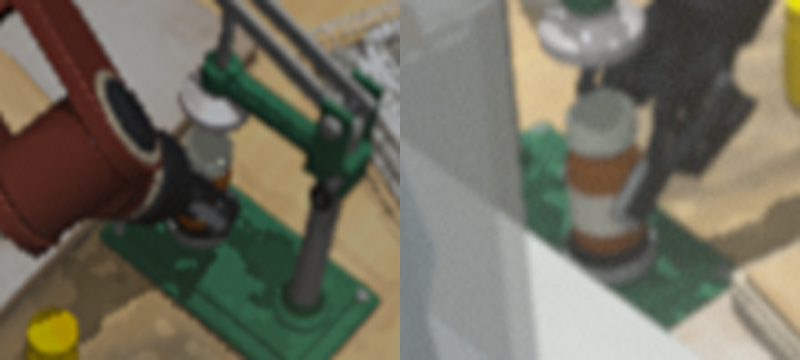

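Request:
{"method": "apply_moves", "body": {"rows": [0.0025,0,0.0033,0,0,0,0.0049,-0.0005,0.0066,0,0,0,0.0049,-0.0005,0.0066,0,0,0,0.0049,-0.0005,0.0066,0,0,0]}}

```text
t: 13.85
tool_pos: [0.5798, 0.1322, 0.1134]
tool_rot: [-1.689, 1.815, 0.704]
contact_force: [-0.6, -0.1, -2.0]
opening: 0.047
grip_force: 41.8
```

Request:
{"method": "apply_moves", "body": {"rows": [0.0006,0,0.0006,0,0,0,0.0012,0,0.0012,0,0,0,0.0012,0,0.0012,0,0,0]}}

```text
t: 14.15
tool_pos: [0.58, 0.1324, 0.1133]
tool_rot: [-1.689, 1.813, 0.705]
contact_force: [-2.6, -2.1, 4.1]
opening: 0.0469
grip_force: 42.3
```

Request:
{"method": "apply_moves", "body": {"rows": [0,0,0,0,0,0,0,0,0,0,0,0,0,0,0,0,0,0,0,0,0,0,0,0,0,0,0,0,0,0,0,0,0,0,0,0], "grip": 1}}

```text
t: 14.75
tool_pos: [0.5798, 0.1323, 0.1125]
tool_rot: [-1.689, 1.814, 0.704]
contact_force: [0.4, -1.0, 0.2]
opening: 0.085
grip_force: 0.0
```

Request:
{"method": "apply_moves", "body": {"rows": [0,0,-0.015,0,0,0,0,0,-0.04,0,0,0,0,0,-0.08,0,0,0,0,0,-0.14,0,0,0,0,0,-0.2,0,0,0,0,0,-0.25,0,0,0,0,0,-0.25,0,0,0]}}

```text
t: 15.45
tool_pos: [0.575, 0.0231, 0.2237]
tool_rot: [-1.687, 1.813, 0.692]
contact_force: [0.9, 0.4, 1.6]
opening: 0.0856
grip_force: 0.0
```

```bash
cat > chk.py <<'E'
from h import *
import sys
o=ctrl.get_obs(); print(o['t'],o['q'].round(3),o['tool_pos'].round(4),o['contact_force'].round(1))
for n in ('side','scene','wrist'):
    im,d=ctrl.get_image(n); C=cloud(n,d,o); hsv=cv2.cvtColor(im,cv2.COLOR_BGR2HSV); X,Y,Z=C[...,0],C[...,1],C[...,2]
    near=np.hypot(X-.583,Y-.172)<.042; np.savez(f'pics/c_{n}.npz',im=im,C=C)
    for nm,s in (('lid',near&(abs(Z-.125)<.009)),('jar',near&(Z>.05)&(Z<.088)),('padrim',near&(Z>.02)&(Z<.037)),('bellside',near&(Z>.178)&(Z<.195))):
        P=C[s]
        if len(P)>20: c,r=circ(P[:,:2]); print(n,nm,len(P),'circ',c.round(4),r.round(4),'enc',np.round(np.r_[cv2.minEnclosingCircle(P[:,:2].astype(np.float32))],4) if 0 else cv2.minEnclosingCircle(P[:,:2].astype(np.float32)),'z',np.percentile(P[:,2],[50,95]).round(4))
    k=(np.linalg.norm(C-[.475,.178,.327],axis=-1)<.035)&(hsv[...,2]<80); P=C[k]
    if len(P)>20: A=np.c_[2*P,np.ones(len(P))]; s=np.linalg.lstsq(A,(P**2).sum(1),rcond=None)[0][:3]; print(n,'knob',len(P),s.round(4),P.mean(0).round(4),P.max(0).round(4),P.min(0).round(4))
    if n!='wrist':
        uv=proj(n,[.583,.172,.08])[0].astype(int); cv2.imwrite(f'pics/p_{n}.png',cv2.resize(im[uv[1]-40:uv[1]+40,max(uv[0]-45,0):uv[0]+45],(400,360),interpolation=2))
    else: cv2.imwrite('pics/p_wrist.png',im)
cv2.imwrite('pics/p.png',np.hstack([cv2.imread('pics/p_side.png'),cv2.imread('pics/p_scene.png')]))
E
python3 chk.py
```

```text
15.45 [-0.343  0.067  1.843  0.751  1.509  2.712] [0.575  0.0231 0.2237] [0.9 0.4 1.6]
side lid 122 circ [0.5841 0.1698] 0.0155 enc ((0.5820388793945312, 0.16986975073814392), 0.022891586646437645) z [0.1231 0.127 ]
side jar 90 circ [0.584  0.1702] 0.0219 enc ((0.5848933458328247, 0.16787652671337128), 0.024413129314780235) z [0.0715 0.0865]
side padrim 128 circ [0.5832 0.1735] 0.0352 enc ((0.5830711722373962, 0.17202159762382507), 0.04196017235517502) z [0.0247 0.0349]
side bellside 145 circ [0.5843 0.1681] 0.0249 enc ((0.5847327709197998, 0.17206916213035583), 0.03416344150900841) z [0.1899 0.1945]
side knob 95 [0.4863 0.1724 0.3302] [0.4837 0.1705 0.333 ] [0.5087 0.1883 0.3457] [0.4637 0.1616 0.319 ]
scene lid 213 circ [0.5795 0.1742] 0.0165 enc ((0.5793544054031372, 0.1719488799571991), 0.023904547095298767) z [0.1229 0.1247]
scene jar 287 circ [0.581  0.1736] 0.0229 enc ((0.5769681930541992, 0.17752209305763245), 0.024436334148049355) z [0.0699 0.0861]
scene padrim 189 circ [0.583  0.1678] 0.0332 enc ((0.5828241109848022, 0.17225703597068787), 0.04195353016257286) z [0.0242 0.0361]
scene bellside 332 circ [0.579  0.1752] 0.0247 enc ((0.5798584818840027, 0.17338357865810394), 0.0331413634121418) z [0.1887 0.1944]
scene knob 187 [0.4781 0.1769 0.3233] [0.4638 0.1847 0.3305] [0.5072 0.1962 0.3425] [0.4549 0.1687 0.3136]
wrist lid 1165 circ [0.5866 0.1657] 0.0168 enc ((0.5861101150512695, 0.16901355981826782), 0.022952618077397346) z [0.126  0.1267]
wrist jar 1627 circ [0.5873 0.1694] 0.0238 enc ((0.5871561765670776, 0.1677229106426239), 0.024288687855005264) z [0.0703 0.0863]
wrist padrim 1465 circ [0.5843 0.1728] 0.0356 enc ((0.582985520362854, 0.1719869077205658), 0.04205794632434845) z [0.0274 0.0354]
wrist bellside 1741 circ [0.5871 0.1663] 0.0278 enc ((0.5872250199317932, 0.16706645488739014), 0.0318123884499073) z [0.1884 0.1942]
```

View pics/p_wrist.png

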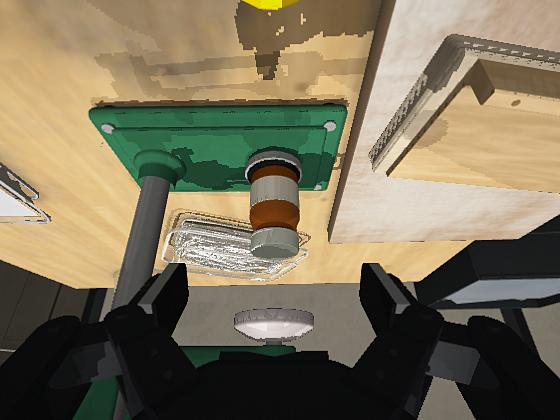

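Jar stands within about 2 mm of the bell's axis, lid still proud (lid at 273,243 under the bell at 273,323). Now to the knob.

```bash
python3 - <<'E'
from h import *
a=(np.array([.46,.03,.42]),Rl(221,15)); b=(np.array([.46,.176,.47]),Rl(267,0))
rel(*a); rel(*b,frompose=a)
E
```

```text
row [-0.2322, 0.189, -0.2422] [-0.2504, 0.3172, -0.4394] n>= 7.0
row [-0.199, -0.1596, -0.033] [-0.0669, 0.1576, -0.5081] n>= 6.0
```

Request:
{"method": "apply_moves", "body": {"rows": [-0.05,0.02,-0.07,0,0,0,-0.11,0.08,-0.13,-0.06,0.08,-0.11,-0.2322,0.189,-0.2422,-0.2504,0.3172,-0.4394,-0.2322,0.189,-0.2422,-0.2504,0.3172,-0.4394,-0.2322,0.189,-0.2422,-0.2504,0.3172,-0.4394,-0.2322,0.189,-0.2422,-0.2504,0.3172,-0.4394,-0.2322,0.189,-0.2422,-0.2504,0.3172,-0.4394,-0.2322,0.189,-0.2422,-0.2504,0.3172,-0.4394,-0.2322,0.189,-0.2422,-0.2504,0.3172,-0.4394,-0.2322,0.189,-0.2422,-0.2504,0.3172,-0.4394]}}

```text
t: 16.6
tool_pos: [0.4601, 0.0302, 0.4189]
tool_rot: [-2.739, 1.25, 0.365]
contact_force: [-1.0, -0.6, 0.5]
opening: 0.085
grip_force: 0.0
```

Request:
{"method": "apply_moves", "body": {"rows": [-0.199,-0.16,-0.033,-0.067,0.158,-0.508,-0.199,-0.16,-0.033,-0.067,0.158,-0.508,-0.199,-0.16,-0.033,-0.067,0.158,-0.508,-0.199,-0.16,-0.033,-0.067,0.158,-0.508,-0.199,-0.16,-0.033,-0.067,0.158,-0.508,-0.199,-0.16,-0.033,-0.067,0.158,-0.508,-0.199,-0.16,-0.033,-0.067,0.158,-0.508,-0.199,-0.16,-0.033,-0.067,0.158,-0.508]}}

```text
t: 17.4
tool_pos: [0.4604, 0.1758, 0.4696]
tool_rot: [-3.14, 0.087, 0.001]
contact_force: [-0.6, -0.8, 0.1]
opening: 0.0853
grip_force: 0.0
```

```bash
python3 - <<'E'
from h import *
o=ctrl.get_obs(); print(o['t'],o['q'].round(3),o['tool_pos'].round(4),o['contact_force'].round(1)); print(Ro.from_rotvec(o['tool_rot']).as_matrix().round(3))
im,d=ctrl.get_image('wrist'); C=cloud('wrist',d,o); cv2.imwrite('pics/kn.png',im)
hsv=cv2.cvtColor(im,cv2.COLOR_BGR2HSV)
k=(np.linalg.norm(C-[.475,.177,.327],axis=-1)<.03)
P=C[k]; print(len(P),P.mean(0),P.min(0),P.max(0))
if len(P)>20:
    A=np.c_[2*P,np.ones(len(P))]; s=np.linalg.lstsq(A,(P**2).sum(1),rcond=None)[0]; print(s[:3],np.sqrt(s[3]+s[:3]@s[:3]))
E
```

```text
17.4 [ 0.214 -0.308  1.671  0.     1.779  1.84 ] [0.4604 0.1758 0.4696] [-0.6 -0.8  0.1]
[[ 0.998 -0.055 -0.001]
 [-0.055 -0.998  0.   ]
 [-0.001 -0.    -1.   ]]
1815 [0.48191398 0.17804373 0.33458171] [0.4591673  0.1628295  0.31865273] [0.50484514 0.19448266 0.34350586]
[0.47963049 0.17826751 0.32421677] 0.01791071011844823
```

View pics/kn.png

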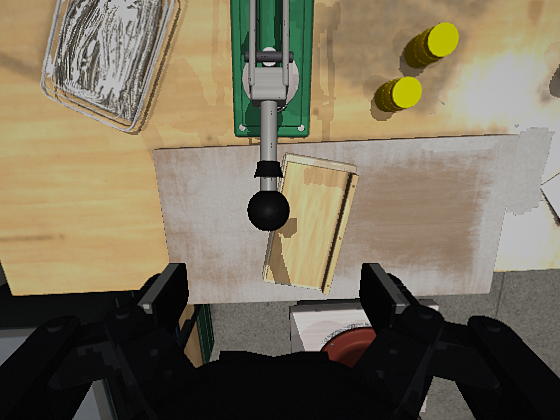

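Knob at (268,211); the 3D fit puts it at about (0.475, 0.179, 0.327), which matches the capper geometry. Descend and grip.

Request:
{"method": "apply_moves", "body": {"rows": [0.012,-0.003,0.02,0,0,0,0.024,-0.006,0.06,0,0,0,0.024,-0.006,0.1,0,0,0,0.024,-0.006,0.13,0,0,0,0.024,-0.006,0.149,0,0,0,0.024,-0.006,0.149,0,0,0,0.024,-0.006,0.149,0,0,0]}}

```text
t: 18.15
tool_pos: [0.4752, 0.1789, 0.3816]
tool_rot: [3.14, -0.082, 0.003]
contact_force: [0.5, 0.2, 0.8]
opening: 0.0855
grip_force: 0.0
```

Request:
{"method": "apply_moves", "body": {"rows": [0,0,0,0,0,0,0,0,0,0,0,0,0,0,0,0,0,0,0,0,0,0,0,0,0,0,0,0,0,0,0,0,0,0,0,0,0,0,0,0,0,0,0,0,0,0,0,0,0,0,0,0,0,0], "grip": 0, "grip_force": 60}}

```text
t: 19.05
tool_pos: [0.4749, 0.1792, 0.3811]
tool_rot: [-3.14, 0.082, -0.002]
contact_force: [-0.6, 1.5, 2.0]
opening: 0.0294
grip_force: 59.0
```

Request:
{"method": "apply_moves", "body": {"rows": [-0.003,0,0.012,0,0,0,-0.006,0,0.025,0,0,0,-0.009,0,0.039,0,0,0,-0.009,0,0.039,0,0,0]}}

```text
t: 19.45
tool_pos: [0.4693, 0.1795, 0.3557]
tool_rot: [-3.141, 0.081, -0.0]
contact_force: [-0.2, 3.1, 2.2]
opening: 0.029
grip_force: 59.1
```

Request:
{"method": "apply_moves", "body": {"rows": [-0.003,0,0.02,0,0,0,-0.005,0,0.04,0,0,0,-0.0055,0,0.06,0,0,0,-0.006,0,0.08,0,0,0,-0.0045,0,0.1,0,0,0,-0.003,0,0.1195,0,0,0,-0.003,0,0.1195,0,0,0]}}

```text
t: 20.15
tool_pos: [0.4678, 0.1795, 0.2837]
tool_rot: [-3.14, 0.082, -0.001]
contact_force: [-1.4, 5.9, 2.8]
opening: 0.0289
grip_force: 59.2
```

```bash
python3 - <<'E'
from h import *
o=ctrl.get_obs(); print(o['t'],o['tool_pos'].round(4),o['contact_force'].round(1))
ims=[]
for n in ('side','scene'):
    im,d=ctrl.get_image(n); C=cloud(n,d); Z=C[...,2]; near=np.hypot(C[...,0]-.583,C[...,1]-.172)<.045
    P=C[near&(Z>.05)&(Z<.2)]; print(n,np.histogram(P[:,2],bins=np.arange(.05,.2,.01))[0])
    uv=proj(n,[.57,.172,.14])[0].astype(int); ims.append(cv2.resize(im[uv[1]-55:uv[1]+55,max(uv[0]-55,0):max(uv[0]-55,0)+110],(400,400),interpolation=2))
cv2.imwrite('pics/pull.png',np.hstack(ims))
E
```

```text
20.15 [0.4678 0.1795 0.2837] [-1.4  5.9  2.8]
side [ 24  33  25  30  47  19  12  10  80 162  13  11   8   8   1]
scene [ 73  76  72  89 103  58  73  26 140 271  24  24  24  23  13]
```

View pics/pull.png

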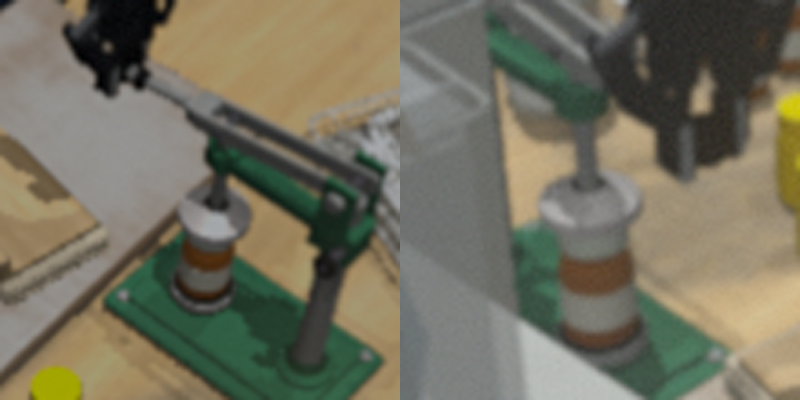

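The bell is centred just above the lid. Continue in small steps by force, easing the 6 N sideways load.

Request:
{"method": "apply_moves", "body": {"rows": [0.001,-0.001,0.006,0,0,0,0.0015,-0.0017,0.01,0,0,0,0.002,-0.0017,0.013,0,0,0,0.002,-0.0017,0.013,0,0,0]}}

```text
t: 20.65
tool_pos: [0.4688, 0.1797, 0.2772]
tool_rot: [3.138, -0.083, -0.001]
contact_force: [-4.0, -1.5, 2.8]
opening: 0.0292
grip_force: 59.2
```

Request:
{"method": "apply_moves", "body": {"rows": [0.0005,0,0.0025,0,0,0,0.001,0,0.005,0,0,0,0.001,0,0.005,0,0,0]}}

```text
t: 20.95
tool_pos: [0.4693, 0.1797, 0.2744]
tool_rot: [3.138, -0.082, -0.001]
contact_force: [-5.3, -2.1, 2.0]
opening: 0.0292
grip_force: 59.3
```

Request:
{"method": "apply_moves", "body": {"rows": [0.0005,0,0.0025,0,0,0,0.001,0,0.005,0,0,0,0.001,0,0.005,0,0,0]}}

```text
t: 21.25
tool_pos: [0.4699, 0.1796, 0.2714]
tool_rot: [3.138, -0.082, -0.001]
contact_force: [-6.2, -1.3, 2.4]
opening: 0.0293
grip_force: 59.2
```

Request:
{"method": "apply_moves", "body": {"rows": [-0.001,0,0.0025,0,0,0,-0.0015,0,0.005,0,0,0,-0.0015,0,0.005,0,0,0]}}

```text
t: 21.55
tool_pos: [0.47, 0.1797, 0.2694]
tool_rot: [3.139, -0.082, 0.005]
contact_force: [-0.8, -3.8, 3.2]
opening: 0.029
grip_force: 59.3
```

Request:
{"method": "apply_moves", "body": {"rows": [0,0,0.0025,0,0,0,0,0,0.005,0,0,0,0,0,0.005,0,0,0]}}

```text
t: 21.85
tool_pos: [0.4705, 0.1796, 0.2667]
tool_rot: [3.139, -0.082, 0.007]
contact_force: [0.4, -5.2, 4.0]
opening: 0.029
grip_force: 59.4
```

Request:
{"method": "apply_moves", "body": {"rows": [0.0003,0.001,0.0025,0,0,0,0.0005,0.001,0.004,0,0,0,0.0005,0.001,0.004,0,0,0]}}

```text
t: 22.15
tool_pos: [0.4709, 0.1795, 0.2645]
tool_rot: [3.14, -0.082, 0.008]
contact_force: [4.0, -3.5, 4.4]
opening: 0.0291
grip_force: 59.4
```

Request:
{"method": "apply_moves", "body": {"rows": [0.0003,0,0.002,0,0,0,0.0005,0,0.0035,0,0,0,0.0005,0,0.0035,0,0,0]}}

```text
t: 22.45
tool_pos: [0.4712, 0.1795, 0.2624]
tool_rot: [3.14, -0.084, 0.008]
contact_force: [4.5, -4.1, 4.5]
opening: 0.0294
grip_force: 59.4
```

Request:
{"method": "apply_moves", "body": {"rows": [0.0003,0,0.002,0,0,0,0.0005,0,0.0035,0,0,0,0.0005,0,0.0035,0,0,0]}}

```text
t: 22.75
tool_pos: [0.4716, 0.1794, 0.2604]
tool_rot: [3.14, -0.084, 0.009]
contact_force: [4.4, -4.7, 4.1]
opening: 0.0292
grip_force: 59.4
```

Request:
{"method": "apply_moves", "body": {"rows": [0.001,0.0008,0.002,0,0,0,0.0015,0.0008,0.0035,0,0,0,0.0015,0.0008,0.0035,0,0,0]}}

```text
t: 23.05
tool_pos: [0.4718, 0.1794, 0.259]
tool_rot: [-3.14, 0.08, -0.005]
contact_force: [-1.0, -2.9, 9.1]
opening: 0.0295
grip_force: 59.8
```

Request:
{"method": "apply_moves", "body": {"rows": [0.0005,0,0.002,0,0,0,0.0009,0,0.0035,0,0,0,0.0009,0,0.0035,0,0,0]}}

```text
t: 23.35
tool_pos: [0.4723, 0.1794, 0.257]
tool_rot: [-3.14, 0.08, -0.005]
contact_force: [-1.7, -2.6, 9.2]
opening: 0.0294
grip_force: 59.9
```

Request:
{"method": "apply_moves", "body": {"rows": [0.0005,0,0.0015,0,0,0,0.0008,0,0.003,0,0,0,0.0008,0,0.003,0,0,0]}}

```text
t: 23.65
tool_pos: [0.4725, 0.1793, 0.255]
tool_rot: [-3.14, 0.083, -0.003]
contact_force: [-1.5, -3.3, 9.7]
opening: 0.0296
grip_force: 60.0
```

Request:
{"method": "apply_moves", "body": {"rows": [0.0004,0,0.0012,0,0,0,0.0007,0,0.0025,0,0,0,0.0007,0,0.0025,0,0,0]}}

```text
t: 23.95
tool_pos: [0.4729, 0.1793, 0.2534]
tool_rot: [-3.14, 0.083, -0.003]
contact_force: [-1.4, -3.4, 9.0]
opening: 0.0294
grip_force: 60.0
```

Request:
{"method": "apply_moves", "body": {"rows": [0.0004,0,0.0012,0,0,0,0.0007,0,0.0025,0,0,0,0.0007,0,0.0025,0,0,0]}}

```text
t: 24.25
tool_pos: [0.4733, 0.1793, 0.252]
tool_rot: [-3.14, 0.084, -0.003]
contact_force: [-2.5, -2.9, 10.4]
opening: 0.0292
grip_force: 60.1
```

Request:
{"method": "apply_moves", "body": {"rows": [0.0002,0,0.0008,0,0,0,0.0004,0,0.0016,0,0,0,0.0004,0,0.0016,0,0,0]}}

```text
t: 24.55
tool_pos: [0.4733, 0.1793, 0.2508]
tool_rot: [-3.14, 0.08, -0.002]
contact_force: [-3.1, -2.5, 10.4]
opening: 0.0296
grip_force: 60.2
```

Request:
{"method": "apply_moves", "body": {"rows": [0.0002,0,0.0008,0,0,0,0.0004,0,0.0016,0,0,0,0.0004,0,0.0016,0,0,0]}}

```text
t: 24.85
tool_pos: [0.4736, 0.1793, 0.2499]
tool_rot: [-3.14, 0.08, -0.002]
contact_force: [-3.2, -3.0, 8.8]
opening: 0.0291
grip_force: 60.2
```

Request:
{"method": "apply_moves", "body": {"rows": [0.0002,0,0.0008,0,0,0,0.0003,0,0.0016,0,0,0,0.0003,0,0.0016,0,0,0]}}

```text
t: 25.15
tool_pos: [0.4737, 0.1793, 0.2495]
tool_rot: [-3.14, 0.08, -0.002]
contact_force: [-4.7, -3.1, 12.4]
opening: 0.0291
grip_force: 60.4
```

Request:
{"method": "apply_moves", "body": {"rows": [0.0002,0,0.0008,0,0,0,0.0003,0,0.0014,0,0,0,0.0003,0,0.0014,0,0,0]}}

```text
t: 25.45
tool_pos: [0.4738, 0.1793, 0.2493]
tool_rot: [-3.141, 0.08, -0.001]
contact_force: [-7.2, -3.8, 15.1]
opening: 0.0293
grip_force: 60.7
```

Force rose from 9 to 15 N while the knob stopped moving, so the lid is home. Let the lever back up along its arc.

Request:
{"method": "apply_moves", "body": {"rows": [-0.002,0,-0.01,0,0,0,-0.005,0,-0.025,0,0,0,-0.008,0,-0.043,0,0,0,-0.011,0,-0.062,0,0,0,-0.0125,0,-0.082,0,0,0,-0.0135,0,-0.102,0,0,0,-0.0133,0,-0.122,0,0,0,-0.0125,0,-0.142,0,0,0,-0.0105,0,-0.16,0,0,0,-0.0075,0,-0.178,0,0,0,-0.004,0,-0.198,0,0,0,-0.001,0,-0.21,0,0,0,0.001,0,-0.218,0,0,0,0.001,0,-0.218,0,0,0,0.001,0,-0.218,0,0,0]}}

```text
t: 26.95
tool_pos: [0.4747, 0.1791, 0.3773]
tool_rot: [-3.14, 0.081, -0.004]
contact_force: [4.8, 3.0, 0.1]
opening: 0.0295
grip_force: 60.2
```

Request:
{"method": "apply_moves", "body": {"rows": [0,0,0,0,0,0,0,0,0,0,0,0,0,0,0,0,0,0,0,0,0,0,0,0,0,0,0,0,0,0,0,0,0,0,0,0], "grip": 1}}

```text
t: 27.55
tool_pos: [0.4744, 0.1788, 0.3775]
tool_rot: [3.14, -0.082, 0.002]
contact_force: [-0.9, 0.7, 0.1]
opening: 0.0857
grip_force: 0.0
```

Request:
{"method": "apply_moves", "body": {"rows": [0,0,-0.02,0,0,0,0,0,-0.08,0,0,0,0,0,-0.15,0,0,0,0,0,-0.2,0,0,0,0,0,-0.2,0,0,0]}}

```text
t: 28.05
tool_pos: [0.4747, 0.1791, 0.505]
tool_rot: [-3.138, 0.082, -0.019]
contact_force: [0.7, -0.2, 0.7]
opening: 0.0857
grip_force: 0.0
```

```bash
python3 chk.py
```

```text
28.05 [ 2.140e-01 -2.720e-01  1.585e+00 -1.000e-03  1.817e+00  1.837e+00] [0.4747 0.1791 0.505 ] [ 0.7 -0.2  0.7]
side lid 95 circ [0.5828 0.1706] 0.0154 enc ((0.5823991298675537, 0.17082320153713226), 0.021632736548781395) z [0.1186 0.1222]
side jar 113 circ [0.583  0.1713] 0.023 enc ((0.5844911932945251, 0.16854196786880493), 0.024379199370741844) z [0.0705 0.0859]
side padrim 182 circ [0.5817 0.1741] 0.0357 enc ((0.5829362869262695, 0.17207583785057068), 0.04196695238351822) z [0.0246 0.0354]
side bellside 143 circ [0.5843 0.1673] 0.0245 enc ((0.5823929309844971, 0.16874954104423523), 0.034024324268102646) z [0.1898 0.1939]
side knob 106 [0.4858 0.174  0.3288] [0.4841 0.1709 0.3324] [0.508  0.1867 0.3456] [0.4634 0.1608 0.3159]
scene lid 169 circ [0.5803 0.174 ] 0.0156 enc ((0.5809592604637146, 0.17325536906719208), 0.021784992888569832) z [0.1182 0.12  ]
scene jar 296 circ [0.5812 0.1735] 0.0229 enc ((0.5792601108551025, 0.17554359138011932), 0.024476131424307823) z [0.0698 0.0863]
scene padrim 191 circ [0.5824 0.1676] 0.0325 enc ((0.5819887518882751, 0.17195294797420502), 0.041026365011930466) z [0.0245 0.0361]
scene bellside 322 circ [0.579  0.1752] 0.0247 enc ((0.580545961856842, 0.17352627217769623), 0.03190144896507263) z [0.1891 0.1939]
scene knob 174 [0.4787 0.1736 0.3221] [0.4661 0.1865 0.3306] [0.5068 0.1955 0.3417] [0.4539 0.1741 0.3171]
wrist padrim 244 circ [0.5829 0.1723] 0.0382 enc ((0.5806652307510376, 0.17219039797782898), 0.04178028181195259) z [0.0299 0.0317]
wrist bellside 189 circ [0.588  0.1726] 0.0302 enc ((0.588103175163269, 0.17272257804870605), 0.032009903341531754) z [0.1938 0.1948]
wrist knob 1307 [0.4827 0.1788 0.3267] [0.4839 0.1786 0.3408] [0.5095 0.195  0.3496] [0.4605 0.1639 0.3251]
```

View pics/p.png

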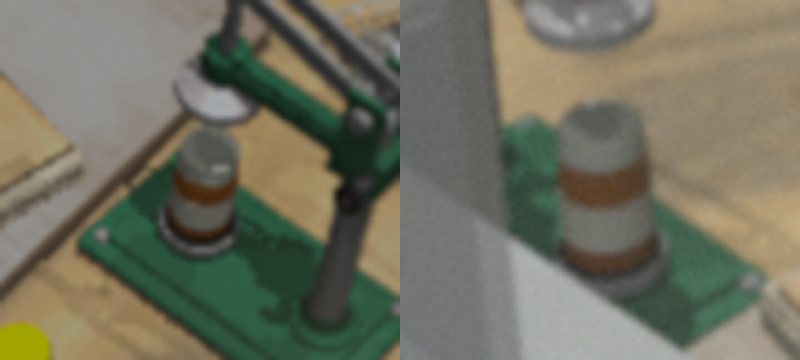

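The capped jar stands centred on the table, with its lid top at about 0.118 to 0.119 (home). The lever is up and the gripper is clear.

```bash
python3 -c "
from station import ctrl
print(ctrl.finish_job())"
```

```text
the job is handed in; nothing more can be done
None
```

The job is handed in at about 28 s: the jar stands capped on the capper's round table, within about 2 mm of centre. The lid went home at about 15 N of pull, the lever is back up, and the spice jar and tape roll were never touched.

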